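# Set a beaker mouth down on the centring head and hold it there for the jaws

## Task

Take the unglazed beaker out of the sloping cradle and turn it mouth down over the plug in the middle of the banding wheel, until its rim sits flat on the wheel head. Press it straight down there with a steady push of about 12 newtons (never beyond 30, the clay would crack), with your hand clear of the wheel head and its jaws, and keep that up for a few seconds as I run in the three jaws. Finish still holding it down like that, without letting up or letting go, and leave the other things on the bench where they are.

Things in the scene. Friction and masses are not known exactly. Their poses are not given: they have to be found in the camera images.
- beaker: Unglazed beige clay tumbler, no handle, 90 mm tall, 60 mm outside diameter (52 inside), last 16 mm tapering to a 49 mm foot; 0.16 to 0.26 kg. Starts lying in the cradle, mouth at the low end. Origin at its centre, 45 mm from rim and foot. z runs along its axis from mouth to foot (straight up when mouth down; in the cradle 30 degrees above level). Round: its turn about z does not matter.
- beaker_mouth (a point): Centre of the beaker's mouth, in the plane of the rim, 45 mm from its centre along its -z; axes as the beaker's.
- cradle: Wooden cradle, fixed: foam-lined V trough 66 mm wide, sloping down 30 degrees towards +x, on a 150 x 90 mm board. It carries the beaker from below, its centre 90 mm above the bench, rim against a stop at the low end. The foot end overhangs by 23 mm; the trough's upper edges lie 19 mm below the beaker's axis. Origin on the bench under the beaker's centre, z up, x level, the way the mouth points.
- wheel: Banding wheel: iron foot 140 mm across with a short column, fixed to the bench; it carries the round head. Origin on the bench on the wheel's axis, z up.
- head: Aluminium wheel head, 200 mm across, flat top 90 mm above the bench; turns stiffly about the upright axis (turn is free). A wooden plug rises 52 mm from its middle (top 142 mm above the bench): 45 mm diameter for 14 mm, then tapering to 28 mm. Three drawn-back jaws around it, pins 28 mm high, nearest faces 63 mm from the axis. Origin on the axis, 20 mm below the head's top, z up.
- seat (a point): Point on the wheel's axis in the flat top of the head (at the root of the plug): the centre of the beaker's mouth belongs here.
- mug: Bystander: unglazed mug with a handle, 82 mm across, 85 mm tall. Origin under its centre.
- bowl: Bystander: unglazed bowl, 104 mm across, 50 mm tall. Origin under its centre.
- jar: Bystander: amber glass jar, 72 mm across, 88 mm tall, with a stick standing out of it to 155 mm. Origin under its centre.
- knife: Bystander: fettling knife with a wooden handle, 165 mm long along its x, 12 mm thick, lying on the bench beside the cradle. Origin below it.
- brush: Bystander: brush lying on the bench. Origin below it.
- mold: Bystander: one half of a plaster mould, 120 x 100 x 45 mm, lying on the bench. Origin under its centre.
- tamper: Bystander: turned wooden tamper, 52 mm across, 70 mm tall. Origin under its centre.
There are look-alikes about, which are no part of the job. What is shaped like the cradle but turquoise or yellow is not meant.

How it is judged:
By the outcome, as a careful person would: the job done as asked, in the order asked, and still so for the second after the job is handed in, while the arm keeps its last pose, push and grip.
It also fails if it takes over 48 s, if anything falls off the work surface, if the arm or the gripper's body presses on something with over 40 N, if the wrist force passes 120 N, or if a joint passes its speed limit or range.

## Robot

A 6-joint arm with a two-finger parallel gripper is mounted at the origin on the work surface. World frame = base frame: x ahead of the robot, y to its left, z up, the work surface at z = 0. Lengths are in m, angles in rad, forces in N, time in s.
With the tool pointing down it reaches from about 0.25 to 0.725 m from the base axis. Payload 4 kg.
Tool frame: the origin (TCP) lies midway between the tips of the shut fingers; the grasp point (between the pads) lies 19 mm behind it; z points along the fingers, y is the line along which they close (so a half turn about z gives the same grasp; the last joint's range is limited). The gripper opens to 85 mm and grips with 20 to 120 N. Pads are 22 mm wide; open, the fingers measure 114 mm over their backs; the gripper's body (76 mm by 85 mm) begins 54 mm behind the grasp point. The pads swing forward as they close: fully open they stand 13 mm farther back than shut.
Start: joints at [-1.168, 0.241, 0.005, 1.335, 0, 1.571], TCP at [0.196, -0.46, 0.231] pointing down, gripper open.
Joint ranges: [-2.72, 2.72], [-1.05, 1.87], [-1.09, 1.28], [-1.99, 2.15], [-1.42, 1.44], [-3.14, 3.14]. Speed limits (rad/s): [2.79, 2.79, 3.14, 3.14, 3.14, 3.14].

## Interface

Orientations are given as a unit quaternion [x, y, z, w].
In Python, from workcell import bot gives the robot as it stands.
- The arm moves only by the tool move_arm, never from a script. Its argument "motion" is a list of rows, each an object of numbers: "x", "y", "z": the shift along the tool's x, y, z in cm; "yaw": the turn about the tool's z in degrees. A call has 1 to 20 rows; each row is the pose to reach, as a shift and turn from the pose commanded when the call began, along the tool's axes at that moment; what a row does not reach only later rows make up. A row lasts 1/8 s, in which the tool goes at most 62.5 mm and 10.7 degrees, less where a joint would pass 70% of its speed; a pose out of reach is approached as far as the arm can. A call with a gripper value outside its range is refused whole. "gripper" is the opening, from -1 (shut) to 1 (fully open), set as the call begins (left out, the last holds). The fingers move at their own pace and stop on an object; the grip force is fixed at half the most. Time passes only in rows, so rows that repeat a pose let the fingers close. It gives the time, the measured TCP pose, the force, the opening and the grip force at its end, in the units of the state.
- bot.get_obs(): the state, without advancing time (a new reading comes with each control period).
- bot.camera(name): name is "scene" or "top"; returns the picture (420x560x3 uint8, blue, green, red); there is no depth.
- bot.camera_model(name): a dict with "K" (3x3 intrinsics, pixels), "world_from_camera" (4x4, takes a point from camera to world coordinates). Camera axes: x right, y down, z forward; pixel columns grow to the right and rows downward; lengths in m; the calibration is good to about 2 mm. A picture is of the moment at which its call begins. camera_model takes no time and is no camera call.
- bot.job_done(): hands the job in; it is judged then, once.
Trained networks look in the newest picture that a camera, given by its name, has taken for a name from the list of things; names that differ only in an ending like _2 or _b are one class to them, and where a whole thing is asked for, a point or a joint stands for the part that bears it (a point fixed in the world has none). Each returns a list of dicts, best first, with "score" (0 to 1); they miss things now and then, are a little off and sometimes report something else, mostly with a low value. They report only what shows in the picture. A call takes as long as a camera call. They do not tell look-alikes from the thing itself.
- bot.cut_out(camera, name): "mask" (420x560 bool, what is visible of it) and "centre" ([row, column] in pixels, amid what is visible of it).
The state is a dict: "clock": time; "joint_pos": joint angles; "joint_vel": joint speeds; "tau": joint torques, N m; "eef_pos": TCP position; "tool_rot": TCP orientation; "ft_force": force on the tool from outside, world axes, zero at the start; "ft_torque": the same for the moment, N m; "grip_width": finger opening in m; "grasp_force": force on a finger pad.
Only numpy, scipy, OpenCV 4.12 (cv2) and the standard library are available. Lean on these libraries where they do the work, as an engineer would, in place of code of your own. Each camera call takes 0.05 s, during which the arm holds its last target. There are 200 camera calls.

## Working session

There is one attempt and no reset: what is moved stays moved. The work goes in short steps, Python scripts to look and compute and a tool call to move; the robot and the scene stay as the last step left them, time stands still between calls to the robot, and variables do not carry over. Pictures are saved under pics/ and viewed, at most 11 in all, crops included, and the job is handed in when it is done.

Besides the shell and the picture viewer there is one more tool, called after ">>>" as name(argument=value, ...), one argument or row to a line, values as JSON. move_arm: Moves the arm, as the interface text tells. Its arguments: {"type":"object","properties":{"motion":{"type":"array"},"gripper":{"type":"number"}},"required":["motion"]}

```bash
mkdir -p pics; cat > h.py <<'E'
import numpy as np, cv2
from workcell import bot
def ray(cam,rc):
    m=bot.camera_model(cam);T=np.array(m["world_from_camera"]);K=np.array(m["K"])
    d=T[:3,:3]@np.linalg.solve(K,[rc[1],rc[0],1.]);return T[:3,3],d
def atz(cam,rc,z):
    o,d=ray(cam,rc);return o+d*(z-o[2])/d[2]
def proj(cam,p):
    m=bot.camera_model(cam);T=np.array(m["world_from_camera"]);K=np.array(m["K"])
    c=T[:3,:3].T@(np.array(p)-T[:3,3]);u=K@c;return u[1]/u[2],u[0]/u[2]
E
python3 - <<'E'
from h import *
a=bot.camera("scene");b=bot.camera("top")
cv2.imwrite("pics/s.png",a);cv2.imwrite("pics/t.png",b)
for n,z in [("beaker",.09),("cradle",.04),("head",.09),("mug",.04),("bowl",.03),("jar",.05)]:
  for c in("scene","top"):
    for d in bot.cut_out(c,n)[:4]:
      print(n,c,round(d["score"],2),np.round(d["centre"]),d["mask"].sum(),atz(c,d["centre"],z).round(3))
for c in("scene","top"): print(c,np.array(bot.camera_model(c)["world_from_camera"]).round(3).tolist())
o=bot.get_obs();print(o["tool_rot"],o["eef_pos"],o["clock"],o["ft_force"])
E
```

```text
beaker scene 0.73 [188. 211.] 547 [ 0.533 -0.243  0.09 ]
beaker top 0.59 [208. 372.] 1044 [ 0.522 -0.247  0.09 ]
cradle scene 0.89 [154. 244.] 795 [ 0.301 -0.245  0.04 ]
cradle scene 0.67 [200. 371.] 1081 [0.332 0.235 0.04 ]
cradle scene 0.6 [207. 217.] 691 [ 0.559 -0.211  0.04 ]
cradle top 0.86 [305. 381.] 2212 [ 0.286 -0.254  0.04 ]
cradle top 0.83 [315. 187.] 2187 [0.297 0.223 0.04 ]
cradle top 0.76 [226. 360.] 1081 [ 0.485 -0.223  0.04 ]
head scene 0.81 [252. 356.] 3410 [0.585 0.255 0.09 ]
head top 0.89 [202. 170.] 5117 [0.569 0.247 0.09 ]
head top 0.63 [135. 304.] 765 [ 0.721 -0.097  0.09 ]
head top 0.16 [166. 270.] 1127 [ 0.646 -0.004  0.09 ]
mug scene 0.84 [252. 262.] 1050 [ 0.662 -0.004  0.04 ]
mug top 0.63 [164. 269.] 1087 [ 0.667 -0.004  0.04 ]
bowl scene 0.66 [195. 290.] 688 [ 0.408 -0.017  0.03 ]
bowl top 0.9 [252. 277.] 1242 [ 0.436 -0.008  0.03 ]
jar scene 0.65 [257. 219.] 716 [ 0.733 -0.106  0.05 ]
jar top 0.56 [138. 304.] 720 [ 0.727 -0.1    0.05 ]
jar top 0.26 [202. 169.] 5201 [0.581 0.259 0.05 ]
jar top 0.19 [178. 111.] 1873 [0.655 0.406 0.05 ]
scene [[-0.409, 0.694, -0.593, 1.305], [0.913, 0.306, -0.271, 0.328], [-0.007, -0.652, -0.758, 1.076], [0.0, 0.0, 0.0, 1.0]]
top [[-0.07, -0.977, 0.203, 0.314], [-0.998, 0.068, -0.016, -0.003], [0.002, -0.203, -0.979, 1.185], [0.0, 0.0, 0.0, 1.0]]
[9.79787481e-01 2.00041227e-01 4.76088787e-06 2.63189428e-06] [ 0.19600039 -0.45997461  0.23131129] 0.7 [-1.21133695 -0.60946229 -0.0190059 ]
```

View pics/s.png

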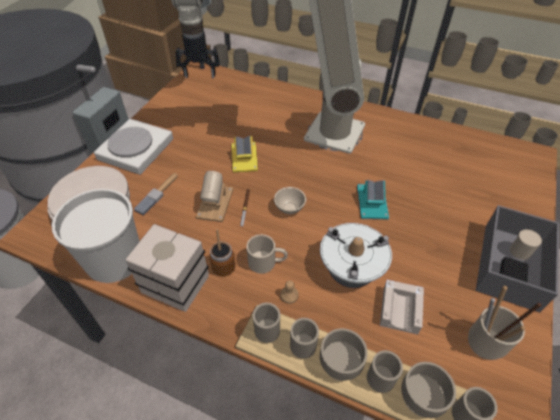

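View pics/t.png

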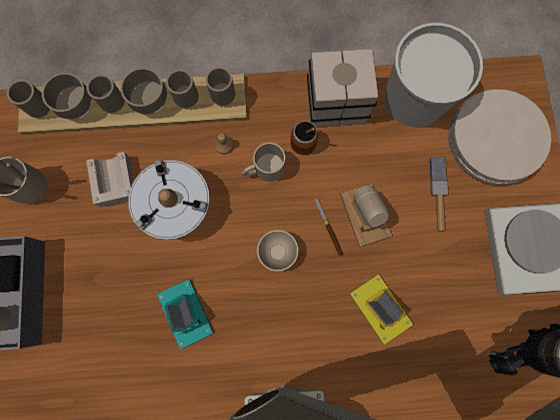

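The scene view shows the beaker in the plain wood cradle near (212,188), with turquoise and yellow look-alike cradles and the wheel at (356,250). In the top view the beaker is at (372,207), the wheel at (169,199) and the knife just left of the cradle. I need a closer view for the slope direction.

```bash
python3 - <<'E'
from h import *
a=cv2.imread("pics/s.png");b=cv2.imread("pics/t.png")
A=cv2.resize(a[145:245,165:265],(400,400),interpolation=cv2.INTER_CUBIC)
B=cv2.resize(b[165:265,315:415],(400,400),interpolation=cv2.INTER_CUBIC)
cv2.imwrite("pics/z.png",np.hstack([A,B]))
E
```

```text
(no output)
```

View pics/z.png

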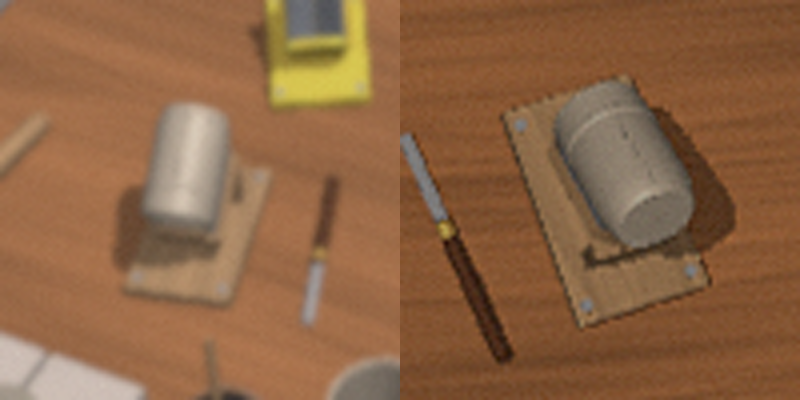

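The crop shows the foot disc (facing the top camera, near (650,215)) towards the robot and the mouth pointing away, roughly +x. I'll fit silhouettes in both cameras.

```bash
cat > fit.py <<'E'
from h import *
from scipy.optimize import minimize
t=np.linspace(0,2*np.pi,60)
def rings(L): return np.vstack([np.c_[r*np.cos(t),r*np.sin(t),np.full(60,z)] for r,z in L])
BK=rings([(.03,-.045),(.03,.029),(.0245,.045)])
HD=rings([(.1,.09),(.1,.08)])
def sil(c,P):
    m=bot.camera_model(c);T=np.array(m["world_from_camera"]);K=np.array(m["K"])
    u=((P-T[:3,3])@T[:3,:3])@K.T;u=u[:,:2]/u[:,2:]
    im=np.zeros((420,560),np.uint8)
    h=cv2.convexHull((u*16).astype(np.int32));cv2.fillConvexPoly(im,h,255,cv2.LINE_AA,4);return im/255.
def beaker(p,tilt=np.radians(30)):
    th=p[2];a=np.array([-np.cos(th)*np.cos(tilt),-np.sin(th)*np.cos(tilt),np.sin(tilt)])
    y=np.array([-np.sin(th),np.cos(th),0]);R=np.c_[np.cross(y,a),y,a]
    return BK@R.T+[p[0],p[1],.09]
def head(p): return HD+[p[0],p[1],0]
def fit(f,M,p0,st):
    def cost(p): return sum(np.abs(sil(c,f(p))-m).sum()/m.sum() for c,m in M)
    S=np.vstack([p0]+[np.array(p0)+np.eye(len(p0))[i]*st[i] for i in range(len(p0))])
    r=minimize(cost,p0,method="Nelder-Mead",options=dict(initial_simplex=S,xatol=1e-5,fatol=1e-4));return r.x,r.fun
E
python3 - <<'E'
from fit import *
def hull(m):
    m=m.astype(np.uint8);cs,_=cv2.findContours(m,0,1);c=max(cs,key=cv2.contourArea);o=np.zeros_like(m);cv2.fillConvexPoly(o,cv2.convexHull(c),1);return o.astype(float)
bot.camera("scene");bot.camera("top")
mb={c:bot.cut_out(c,"beaker")[0]["mask"] for c in("scene","top")}
mh={c:bot.cut_out(c,"head")[0]["mask"] for c in("scene","top")}
for cs in (["scene"],["top"],["scene","top"]):
    print(cs,fit(beaker,[(c,hull(mb[c])) for c in cs],[.52,-.25,.2],[.02,.02,.4]),fit(head,[(c,hull(mh[c])) for c in cs],[.57,.25],[.02,.02]))
for u,v in [(502,115),(630,75),(710,285),(583,328)]: print(atz("top",(165+v/4,315+(u-400)/4),.012).round(4))
E
```

```text
['scene'] (array([ 0.52284418, -0.24467926,  0.32003662]), np.float64(0.08316172222788595)) (array([0.57825954, 0.25077804]), np.float64(0.03145138009903849))
['top'] (array([ 0.52508838, -0.2463231 ,  0.2401211 ]), np.float64(0.09015927538898771)) (array([0.5791422 , 0.24988195]), np.float64(0.031530911233006664))
['scene', 'top'] (array([ 0.52346785, -0.24625185,  0.26672456]), np.float64(0.20179305868256803)) (array([0.57861657, 0.25061301]), np.float64(0.064381791758225))
[ 0.5793 -0.186   0.012 ]
[ 0.6006 -0.2736  0.012 ]
[ 0.4571 -0.3097  0.012 ]
[ 0.435  -0.2245  0.012 ]
```

>>> move_arm(
  motion=[
    {"x": 6, "y": -1.2, "z": 0, "yaw": 2},
    {"x": 12, "y": -2.4, "z": 0, "yaw": 4},
    {"x": 18, "y": -3.6, "z": 0, "yaw": 6},
    {"x": 24, "y": -4.8, "z": 1, "yaw": 8},
    {"x": 30, "y": -6, "z": 2, "yaw": 8.8},
    {"x": 36.6, "y": -7.2, "z": 3, "yaw": 8.8},
    {"x": 36.6, "y": -7.2, "z": 3, "yaw": 8.8},
    {"x": 36.6, "y": -7.2, "z": 3, "yaw": 8.8},
    {"x": 36.6, "y": -7.2, "z": 3, "yaw": 8.8},
  ],
  gripper=1,
)

```text
clock: 2.12
eef_pos: [0.5035, -0.2512, 0.2017]
tool_rot: [0.992, 0.123, -0.0, 0.0]
ft_force: [-0.7, 0.5, -0.2]
grip_width: 0.0855
grasp_force: 0.0
```

>>> move_arm(
  motion=[
    {"z": 5},
    {"z": 9},
    {"z": 11},
    {"z": 11.8},
    {"z": 11.8},
    {"z": 11.8},
  ],
)

```text
invalid input at $.motion[0]: expected keys x, y, z, yaw
```

```bash
python3 - <<'E'
from h import *
a=bot.camera("scene");b=bot.camera("top")
A=cv2.resize(a[125:225,165:265],(400,400),interpolation=cv2.INTER_CUBIC)
B=cv2.resize(b[165:265,315:415],(400,400),interpolation=cv2.INTER_CUBIC)
cv2.imwrite("pics/g.png",np.hstack([A,B]));o=bot.get_obs();print(o["eef_pos"],o["ft_force"])
E
```

```text
[ 0.5034984  -0.25151187  0.20187395] [-1.54123605 -0.5694585   0.23248883]
```

View pics/g.png

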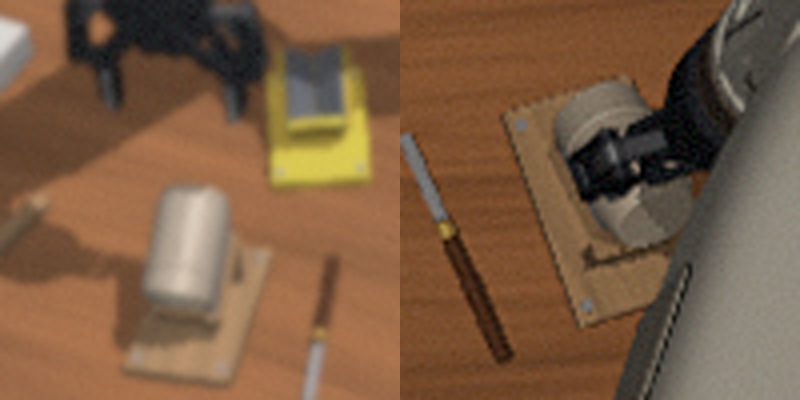

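The rows need all four keys, so the move was refused. The picture shows the hand hovering squarely over the beaker, fingers on both sides of it. Descending.

>>> move_arm(
  motion=[
    {"x": 0, "y": 0, "yaw": 0, "z": 5},
    {"x": 0, "y": 0, "yaw": 0, "z": 9},
    {"x": 0, "y": 0, "yaw": 0, "z": 11},
    {"x": 0, "y": 0, "yaw": 0, "z": 11.8},
    {"x": 0, "y": 0, "yaw": 0, "z": 11.8},
    {"x": 0, "y": 0, "yaw": 0, "z": 11.8},
  ],
)

```text
clock: 2.98
eef_pos: [0.5053, -0.251, 0.0847]
tool_rot: [0.992, 0.124, 0.001, 0.001]
ft_force: [1.1, -0.1, 0.4]
grip_width: 0.0855
grasp_force: 0.0
```

>>> move_arm(
  motion=[
    {"x": 0, "y": 0, "yaw": 0, "z": 0},
    {"x": 0, "y": 0, "yaw": 0, "z": 0},
    {"x": 0, "y": 0, "yaw": 0, "z": 0},
    {"x": 0, "y": 0, "yaw": 0, "z": 0},
  ],
  gripper=0.35,
)

```text
clock: 3.48
eef_pos: [0.5055, -0.2508, 0.0848]
tool_rot: [0.992, 0.124, 0.001, 0.001]
ft_force: [-0.6, -0.0, 5.6]
grip_width: 0.0586
grasp_force: 63.7
```

>>> move_arm(
  motion=[
    {"x": 0, "y": 0, "yaw": 0, "z": -1},
    {"x": 0, "y": 0, "yaw": 0, "z": -3},
    {"x": 0, "y": 0, "yaw": 0, "z": -6},
    {"x": 0, "y": 0, "yaw": 0, "z": -9},
    {"x": 0, "y": 0, "yaw": 0, "z": -9},
    {"x": 0, "y": 0, "yaw": 0, "z": -9},
  ],
)

```text
clock: 4.22
eef_pos: [0.5036, -0.2498, 0.1719]
tool_rot: [0.992, 0.124, -0.001, -0.001]
ft_force: [-0.1, 0.3, -3.1]
grip_width: 0.0589
grasp_force: 64.9
```

```bash
python3 - <<'E'
from h import *
a=bot.camera("scene");b=bot.camera("top")
A=cv2.resize(a[105:225,165:285],(400,400),interpolation=cv2.INTER_CUBIC)
B=cv2.resize(b[145:265,305:425],(400,400),interpolation=cv2.INTER_CUBIC)
cv2.imwrite("pics/l.png",np.hstack([A,B]));o=bot.get_obs();print(o["eef_pos"],o["ft_force"],o["ft_torque"],o["grasp_force"])
E
```

```text
[ 0.50328051 -0.24966518  0.17134101] [ 0.02119619  1.178943   -2.64989315] [-0.00112686  0.01553444  0.01947734] 64.86006066435948
```

View pics/l.png

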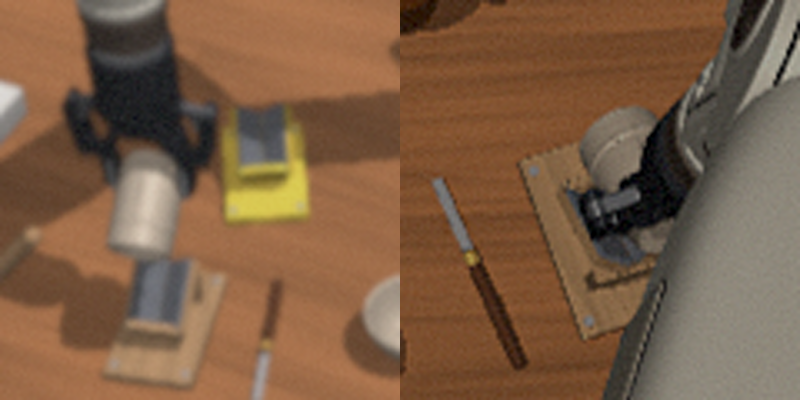

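The beaker is held with its tilt unchanged (crop: beaker at (145,205), the emptied cradle below it). The tool can only yaw, so I'll turn the beaker upright by pushing its lower lip against the plug. That pivots it in the pads and brings the mouth over the plug. First I carry it to the near side of the wheel.

>>> move_arm(
  motion=[
    {"x": 0, "y": 0, "z": -2, "yaw": 0},
    {"x": 0, "y": 0, "z": -4.5, "yaw": 0},
    {"x": 1, "y": -4, "z": -4.5, "yaw": 0},
    {"x": 2, "y": -8, "z": -4.5, "yaw": 0},
    {"x": 3, "y": -13, "z": -4.5, "yaw": 0},
    {"x": 4.3, "y": -18, "z": -4.5, "yaw": 0},
    {"x": 5.5, "y": -23, "z": -4.5, "yaw": 0},
    {"x": 6.8, "y": -28, "z": -4.5, "yaw": 0},
    {"x": 8, "y": -33, "z": -4.5, "yaw": 0},
    {"x": 9.3, "y": -38, "z": -4.5, "yaw": 0},
    {"x": 10.5, "y": -42, "z": -4.5, "yaw": 0},
    {"x": 11.2, "y": -45, "z": -4.5, "yaw": 0},
    {"x": 11.5, "y": -46.6, "z": -4.5, "yaw": 0},
    {"x": 11.5, "y": -46.6, "z": -4.5, "yaw": 0},
    {"x": 11.5, "y": -46.6, "z": -4.5, "yaw": 0},
    {"x": 11.5, "y": -46.6, "z": -4.5, "yaw": 0},
  ],
)

```text
clock: 6.32
eef_pos: [0.5161, 0.1836, 0.2185]
tool_rot: [0.987, 0.16, -0.004, -0.019]
ft_force: [-0.4, -0.4, -1.9]
grip_width: 0.0592
grasp_force: 65.3
```

```bash
cat > look.py <<'E'
from fit import *
import sys
def look(name):
    a=bot.camera("scene");b=bot.camera("top")
    A=cv2.resize(a[170:290,295:415],(400,400),interpolation=cv2.INTER_CUBIC)
    B=cv2.resize(b[140:260,110:230],(400,400),interpolation=cv2.INTER_CUBIC)
    cv2.imwrite(f"pics/{name}.png",np.hstack([A,B]))
    o=bot.get_obs();q=o["tool_rot"];R=cv2.Rodrigues(np.zeros(3))[0]
    from scipy.spatial.transform import Rotation as Ro
    R=Ro.from_quat(q).as_matrix();e=np.array([.5787,.2505,.09])-o["eef_pos"]
    print(o["clock"],"eef",np.round(o["eef_pos"],4),"F",np.round(o["ft_force"],1),"to seat in tool cm",(R.T@e*100).round(2),"toolx",R[:,0].round(3),"grip",o["grasp_force"],o["grip_width"])
if __name__=="__main__": look(sys.argv[1])
E
python3 look.py w
```

```text
6.425 eef [0.5161 0.1839 0.2185] F [-0.1 -0.4 -2.8] to seat in tool cm [ 8.06 -3.84 13.  ] toolx [ 0.949  0.317 -0.001] grip 65.25537344394252 0.0588077571345501
```

View pics/w.png

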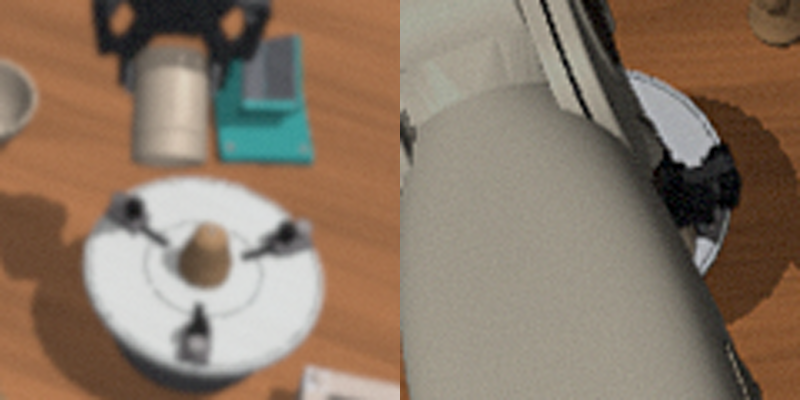

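The wheel, its plug at (207,255) in the crop and the beaker are well seen. The arm stopped short with a slight tilt, so I'll check the joint ranges.

```bash
python3 - <<'E'
from h import *
o=bot.get_obs();print(np.round(o["joint_pos"],3),np.round(o["joint_vel"],3),np.round(o["tau"],1))
E
```

```text
[0.321 0.342 0.11  1.34  0.038 3.141] [ 0.004  0.002  0.002 -0.001  0.    -0.002] [ -0.  -43.3  26.2  -0.    0.1  -0. ]
```

Joint 6 is at its limit, so the hand must turn the other way (negative yaw).

>>> move_arm(
  motion=[
    {"x": 0, "y": 0, "z": -0.5, "yaw": -8},
    {"x": 0, "y": 0, "z": -0.5, "yaw": -16},
    {"x": 0, "y": 0, "z": -0.5, "yaw": -24},
    {"x": 0, "y": 0, "z": -0.5, "yaw": -32},
    {"x": 0, "y": 0, "z": -0.5, "yaw": -40},
    {"x": 0, "y": 0, "z": -0.5, "yaw": -40},
    {"x": 0, "y": 0, "z": -0.5, "yaw": -40},
    {"x": 0, "y": 0, "z": -0.5, "yaw": -40},
  ],
)

```text
clock: 7.42
eef_pos: [0.5161, 0.1842, 0.2234]
tool_rot: [0.873, 0.488, 0.003, -0.019]
ft_force: [0.2, 0.2, -3.0]
grip_width: 0.059
grasp_force: 65.3
```

```bash
python3 look.py w2; python3 -c "
from h import *
print(bot.get_obs()['joint_pos'],bot.get_obs()['tool_rot'])"
```

```text
7.525 eef [0.5161 0.1842 0.2233] F [-0.8  0.4 -3.2] to seat in tool cm [ 8.61  2.27 13.48] toolx [0.523 0.852 0.024] grip 65.25253302650526 0.058707284188186645
[0.32157905 0.34056939 0.12042451 1.3520662  0.03834237 2.44275628] [ 0.87248913  0.48825682  0.0028999  -0.01896259]
```

>>> move_arm(
  motion=[
    {"x": 0.8, "y": 1.6, "z": -0.1, "yaw": -8},
    {"x": 1.6, "y": 3.2, "z": -0.1, "yaw": -16},
    {"x": 2.4, "y": 4.8, "z": -0.1, "yaw": -24},
    {"x": 3.2, "y": 6.4, "z": -0.1, "yaw": -32},
    {"x": 4, "y": 8.2, "z": -0.1, "yaw": -40},
    {"x": 4, "y": 8.2, "z": -0.1, "yaw": -48},
    {"x": 4, "y": 8.2, "z": -0.1, "yaw": -52.2},
    {"x": 4, "y": 8.2, "z": -0.1, "yaw": -52.2},
    {"x": 4, "y": 8.2, "z": -0.1, "yaw": -52.2},
  ],
)

```text
clock: 8.65
eef_pos: [0.6069, 0.1755, 0.2227]
tool_rot: [0.569, 0.822, 0.011, -0.016]
ft_force: [-0.1, 0.8, -1.7]
grip_width: 0.0588
grasp_force: 65.3
```

```bash
python3 look.py w3; python3 -c "
from h import *
from scipy.spatial.transform import Rotation as Ro
print(bot.get_obs()['joint_pos']);print(Ro.from_quat(bot.get_obs()['tool_rot']).as_matrix().round(4))"
```

```text
8.75 eef [0.6069 0.1755 0.2228] F [-0.1 -0.6 -2.2] to seat in tool cm [ 7.49  0.   13.58] toolx [-0.353  0.935  0.038] grip 65.32106343191117 0.05877627918153156
[0.26317794 0.51721898 0.38939918 1.44653373 0.0382299  1.47324366]
[[-3.526e-01  9.357e-01 -1.340e-02]
 [ 9.350e-01  3.529e-01  3.600e-02]
 [ 3.840e-02  2.000e-04 -9.993e-01]]
```

View pics/w3.png

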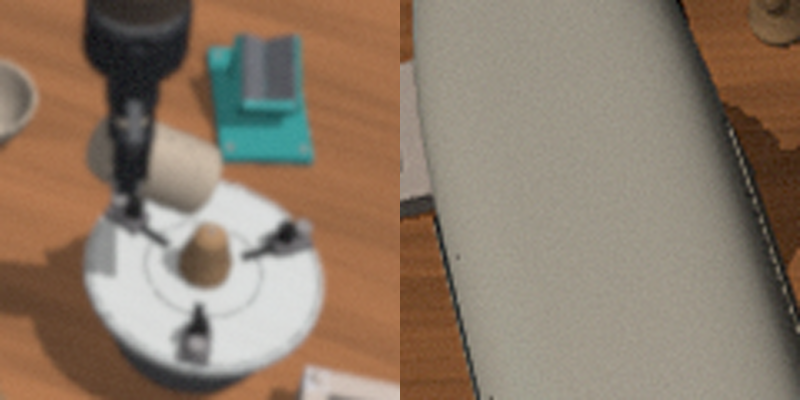

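The wheel crop shows the hand squared up behind the plug. The beaker's mouth (about (205,190)) points at the plug and the tool's y axis is level. Now down, then push gently along tool x.

>>> move_arm(
  motion=[
    {"x": 0, "y": 0, "z": 2, "yaw": 0},
    {"x": -0.1, "y": 0, "z": 4, "yaw": 0},
    {"x": -0.2, "y": 0, "z": 4.9, "yaw": 0},
    {"x": 0.5, "y": 0, "z": 4.9, "yaw": 0},
    {"x": 1.2, "y": 0, "z": 4.9, "yaw": 0},
    {"x": 2, "y": 0, "z": 5, "yaw": 0},
    {"x": 2.6, "y": 0, "z": 5, "yaw": 0},
    {"x": 3.2, "y": 0, "z": 5, "yaw": 0},
    {"x": 3.2, "y": 0, "z": 5, "yaw": 0},
  ],
)

```text
clock: 9.88
eef_pos: [0.5989, 0.2013, 0.1798]
tool_rot: [0.57, 0.822, 0.01, -0.007]
ft_force: [2.0, -18.2, 13.1]
grip_width: 0.0588
grasp_force: 69.0
```

```bash
cat > tilt.py <<'E'
from fit import *
from scipy.spatial.transform import Rotation as Ro
def tilt(s=.022,up=.016):
    bot.camera("scene");d=bot.cut_out("scene","beaker")
    if not d: print("no mask");return
    m=d[0]["mask"].astype(float);o=bot.get_obs();R=Ro.from_quat(o["tool_rot"]).as_matrix()
    piv=np.array(o["eef_pos"])-up*R[:,2];x=R[:,0]*[1,1,0];x/=np.linalg.norm(x);y=np.cross([0,0,1],x)
    r=[]
    for ph in range(0,116,3):
        p=np.radians(ph);a=-x*np.cos(p)+np.array([0,0,np.sin(p)])
        P=(BK-[0,0,s])@np.c_[np.cross(y,a),y,a].T+piv;S=sil("scene",P)
        r.append((np.abs(S-m).sum()/m.sum(),ph))
    print("score",d[0]["score"],m.sum(),[(round(c,2),p) for c,p in sorted(r)[:5]],"F",np.round(o["ft_force"],1),np.round(o["eef_pos"],4),"x",R[:,0].round(3))
if __name__=="__main__": tilt()
E
python3 tilt.py; python3 look.py p1
```

```text
score 0.93 517.0 [(np.float64(0.75), 36), (np.float64(0.77), 33), (np.float64(0.79), 39), (np.float64(0.8), 30), (np.float64(0.84), 42)] F [  2.1 -17.8  14.1] [0.599  0.2012 0.1798] x [-0.35   0.937  0.024]
10.075 eef [0.599  0.2012 0.1797] F [  2.6 -17.6  14.4] to seat in tool cm [ 5.11 -0.25  9.1 ] toolx [-0.349  0.937  0.024] grip 69.00670196861029 0.058698619899988605
```

View pics/p1.png

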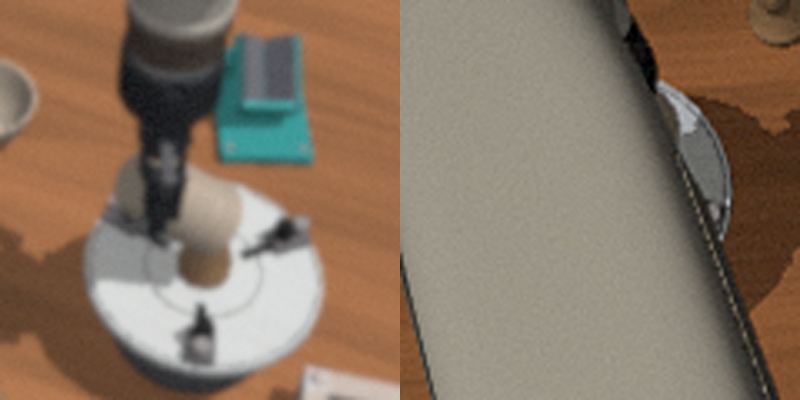

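The crop shows the lip near the plug top with little rotation yet. I'll back off, go lower, and push along an arc about the lip so that friction helps.

>>> move_arm(
  motion=[
    {"x": -1.2, "y": 0, "z": 0, "yaw": 0},
    {"x": -2.4, "y": 0, "z": 0, "yaw": 0},
    {"x": -2.4, "y": 0, "z": 1.1, "yaw": 0},
    {"x": -2.4, "y": 0, "z": 1.1, "yaw": 0},
    {"x": -1.2, "y": 0, "z": 1.1, "yaw": 0},
    {"x": -0.7, "y": 0, "z": 0.9, "yaw": 0},
    {"x": -0.2, "y": 0, "z": 0.6, "yaw": 0},
    {"x": 0.2, "y": 0, "z": 0.3, "yaw": 0},
    {"x": 0.6, "y": 0, "z": 0, "yaw": 0},
  ],
)

```text
clock: 11.2
eef_pos: [0.5932, 0.2109, 0.1737]
tool_rot: [0.569, 0.822, 0.009, -0.014]
ft_force: [2.3, -6.1, -5.0]
grip_width: 0.0586
grasp_force: 67.7
```

```bash
python3 tilt.py
```

```text
score 0.64 435.0 [(np.float64(0.95), 51), (np.float64(0.98), 48), (np.float64(0.98), 54), (np.float64(1.01), 45), (np.float64(1.04), 57)] F [ 1.7 -7.3 -2.6] [0.5932 0.2112 0.1742] x [-0.353  0.935  0.032]
```

Turning works now: the tilt is about 50° and the force is low. Continuing the arc.

>>> move_arm(
  motion=[
    {"x": 0.5, "y": 0, "z": -0.2, "yaw": 0},
    {"x": 1.0, "y": 0, "z": -0.3, "yaw": 0},
    {"x": 1.5, "y": 0, "z": -0.4, "yaw": 0},
    {"x": 2.0, "y": 0, "z": -0.45, "yaw": 0},
    {"x": 2.5, "y": 0, "z": -0.5, "yaw": 0},
    {"x": 3.0, "y": 0, "z": -0.5, "yaw": 0},
    {"x": 3.5, "y": 0, "z": -0.4, "yaw": 0},
    {"x": 4.0, "y": 0, "z": -0.3, "yaw": 0},
    {"x": 4.4, "y": 0, "z": -0.2, "yaw": 0},
    {"x": 4.4, "y": 0, "z": -0.2, "yaw": 0},
  ],
)

```text
clock: 12.55
eef_pos: [0.5779, 0.2532, 0.1782]
tool_rot: [0.568, 0.823, 0.01, -0.014]
ft_force: [2.1, -4.6, -1.5]
grip_width: 0.0586
grasp_force: 63.8
```

```bash
python3 tilt.py; python3 look.py p2
```

```text
score 0.76 425.0 [(np.float64(0.94), 87), (np.float64(0.95), 84), (np.float64(0.98), 81), (np.float64(0.99), 90), (np.float64(1.05), 78)] F [ 2.2 -5.5 -1.6] [0.5779 0.2531 0.1782] x [-0.353  0.935  0.034]
12.75 eef [0.5779 0.253  0.1782] F [ 1.5 -4.2 -2.2] to seat in tool cm [-0.57 -0.02  8.81] toolx [-0.353  0.935  0.034] grip 63.76910315360874 0.05853348748771006
```

View pics/p2.png

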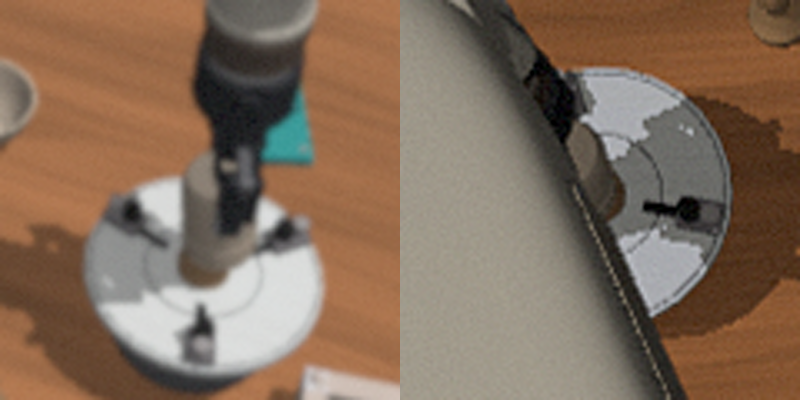

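The beaker is nearly upright over the plug (crop: wall edges near (185,200) and (255,230)), with about 5–7° to go. A little more push, then centre and lower partway.

>>> move_arm(
  motion=[
    {"x": 0.4, "y": 0, "z": 0.1, "yaw": 0},
    {"x": 0.7, "y": 0, "z": 0.1, "yaw": 0},
    {"x": 0.7, "y": 0, "z": 0.1, "yaw": 0},
    {"x": 0.2, "y": 0, "z": 0, "yaw": 0},
    {"x": -0.4, "y": 0, "z": 0, "yaw": 0},
    {"x": -0.45, "y": 0, "z": 0.8, "yaw": 0},
    {"x": -0.5, "y": 0, "z": 1.6, "yaw": 0},
    {"x": -0.5, "y": 0, "z": 2, "yaw": 0},
    {"x": -0.5, "y": 0, "z": 2, "yaw": 0},
  ],
)

```text
clock: 13.88
eef_pos: [0.5785, 0.2498, 0.157]
tool_rot: [0.568, 0.823, 0.01, -0.016]
ft_force: [-0.4, -0.0, -2.7]
grip_width: 0.0585
grasp_force: 63.6
```

```bash
python3 tilt.py; python3 look.py p3
```

```text
score 0.72 422.0 [(np.float64(0.91), 87), (np.float64(0.93), 90), (np.float64(0.95), 84), (np.float64(0.99), 93), (np.float64(1.03), 81)] F [ 0.7 -0.3 -1.6] [0.5787 0.25   0.1577] x [-0.353  0.935  0.038]
14.075 eef [0.5788 0.25   0.158 ] F [-0.5 -0.7 -2.7] to seat in tool cm [-0.21  0.    6.79] toolx [-0.353  0.935  0.039] grip 63.64904148329515 0.05870275942493419
```

>>> move_arm(
  motion=[
    {"x": 0, "y": 0, "z": 0.4, "yaw": 0},
    {"x": 0, "y": 0, "z": 0.8, "yaw": 0},
    {"x": 0, "y": 0, "z": 1.2, "yaw": 0},
    {"x": 0, "y": 0, "z": 1.4, "yaw": 0},
    {"x": 0, "y": 0, "z": 1.4, "yaw": 0},
  ],
)

```text
clock: 14.7
eef_pos: [0.5786, 0.2506, 0.1447]
tool_rot: [0.568, 0.823, 0.011, -0.016]
ft_force: [-2.4, -0.4, 3.9]
grip_width: 0.0587
grasp_force: 64.2
```

>>> move_arm(
  motion=[
    {"x": 0, "y": 0, "z": 0.1, "yaw": 0},
    {"x": 0, "y": 0, "z": 0.2, "yaw": 0},
    {"x": 0, "y": 0, "z": 0.2, "yaw": 0},
    {"x": 0, "y": 0, "z": 0.2, "yaw": 0},
  ],
)

```text
clock: 15.2
eef_pos: [0.5788, 0.2513, 0.1444]
tool_rot: [0.568, 0.823, 0.012, -0.015]
ft_force: [-4.4, -0.3, 11.0]
grip_width: 0.059
grasp_force: 64.9
```

```bash
python3 tilt.py; python3 look.py p4
```

```text
score 0.78 409.0 [(np.float64(0.94), 90), (np.float64(0.94), 87), (np.float64(0.99), 93), (np.float64(0.99), 84), (np.float64(1.06), 96)] F [-4.2 -0.3 11.1] [0.5788 0.2513 0.1444] x [-0.354  0.935  0.04 ]
15.4 eef [0.5788 0.2513 0.1444] F [-3.5 -0.7 10.5] to seat in tool cm [-0.29 -0.05  5.43] toolx [-0.354  0.934  0.04 ] grip 64.86255527415778 0.05854088315407047
```

View pics/p4.png

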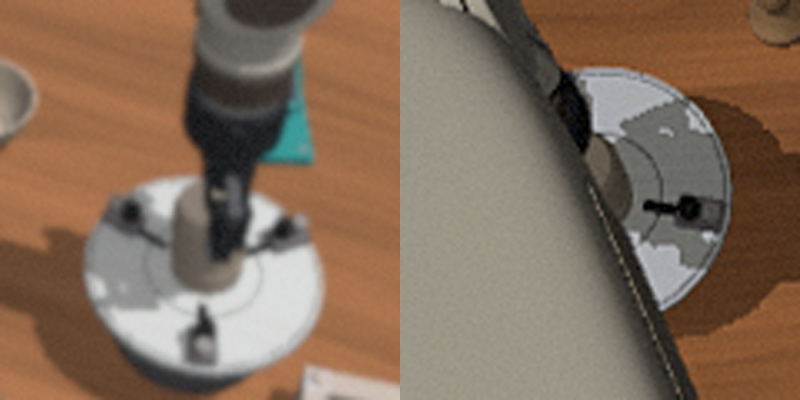

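The beaker appears down over the plug (bottom edge near (207,292) in the crop, plug hidden). I'll check the rim height numerically against the projection.

```bash
python3 - <<'E'
from fit import *
bot.camera("scene")
m=bot.cut_out("scene","beaker")[0]["mask"];r,c=np.nonzero(m)
print("mask",r.max(),c.min(),c.max())
h=bot.cut_out("scene","head")[0]["mask"];
for z in(.09,.094,.098,.104):
    P=rings([(.03,0)])+[.5787,.2505,z];q=np.array([proj("scene",p) for p in P]);print(z,q[:,0].max().round(1),q[:,1].min().round(1),q[:,1].max().round(1))
P=rings([(.0245,0)])
for z in(.18,.184,.194):
    q=np.array([proj("scene",p) for p in P+[.5787,.2505,z]]);print("foot",z,q[:,0].min().round(1),q[:,1].min().round(1))
print("mask top",r.min(),c[r<r.min()+8].min())
# grey-level column through the rim front edge
g=cv2.cvtColor(bot.camera("scene"),6);print(g[246:266,355:362].mean(1).round())
E
```

```text
mask 257 346 368
0.09 258.5 344.6 366.0
0.094 257.7 344.7 366.3
0.098 256.8 344.9 366.5
0.104 255.6 345.2 366.8
foot 0.18 222.8 350.7
foot 0.184 221.9 350.9
foot 0.194 219.5 351.4
mask top 223 347
[ 60.  63.  79.  92.  99. 103. 110. 115. 112. 107. 110. 132. 170. 201.
 206. 194. 180. 168. 149. 136.]
```

Projection says the rim is at the head surface (seated, not caught on the shoulder). To make sure it is flat and unstrained, I'll unload, open briefly, regrip and then press.

>>> move_arm(
  motion=[
    {"x": 0, "y": 0, "z": -0.15, "yaw": 0},
    {"x": 0, "y": 0, "z": -0.3, "yaw": 0},
    {"x": 0, "y": 0, "z": -0.3, "yaw": 0},
  ],
)

```text
clock: 15.98
eef_pos: [0.579, 0.2506, 0.1448]
tool_rot: [0.568, 0.823, 0.011, -0.016]
ft_force: [-0.4, 0.5, 1.4]
grip_width: 0.0588
grasp_force: 64.1
```

>>> move_arm(
  motion=[
    {"x": 0, "y": 0, "z": 0, "yaw": 0},
    {"x": 0, "y": 0, "z": 0, "yaw": 0},
    {"x": 0, "y": 0, "z": 0, "yaw": 0},
    {"x": 0, "y": 0, "z": 0, "yaw": 0},
  ],
  gripper=0.65,
)

```text
clock: 16.48
eef_pos: [0.5786, 0.2504, 0.1447]
tool_rot: [0.568, 0.823, 0.011, -0.016]
ft_force: [-0.6, -0.6, -0.8]
grip_width: 0.0707
grasp_force: 0.0
```

```bash
python3 tilt.py
```

```text
score 0.78 369.0 [(np.float64(1.12), 87), (np.float64(1.17), 90), (np.float64(1.17), 84), (np.float64(1.26), 93), (np.float64(1.26), 81)] F [-0.5  0.1 -2. ] [0.5787 0.2504 0.1448] x [-0.353  0.935  0.038]
```

>>> move_arm(
  motion=[
    {"x": 0, "y": 0, "z": 0, "yaw": 0},
    {"x": 0, "y": 0, "z": 0, "yaw": 0},
    {"x": 0, "y": 0, "z": 0, "yaw": 0},
    {"x": 0, "y": 0, "z": 0, "yaw": 0},
    {"x": 0, "y": 0, "z": 0, "yaw": 0},
  ],
  gripper=0.35,
)

```text
clock: 17.2
eef_pos: [0.5788, 0.2504, 0.1455]
tool_rot: [0.568, 0.823, 0.011, -0.016]
ft_force: [-2.1, -1.5, 5.5]
grip_width: 0.0584
grasp_force: 57.1
```

>>> move_arm(
  motion=[
    {"x": 0, "y": 0, "z": 0.1, "yaw": 0},
    {"x": 0, "y": 0, "z": 0.18, "yaw": 0},
    {"x": 0, "y": 0, "z": 0.18, "yaw": 0},
    {"x": 0, "y": 0, "z": 0.18, "yaw": 0},
    {"x": 0, "y": 0, "z": 0.18, "yaw": 0},
  ],
)

```text
clock: 17.82
eef_pos: [0.5788, 0.2504, 0.1455]
tool_rot: [0.568, 0.822, 0.012, -0.015]
ft_force: [-3.3, -2.6, 12.2]
grip_width: 0.0591
grasp_force: 57.7
```

```bash
python3 - <<'E'
from h import *
F=[]
for i in range(6): bot.camera("scene");F.append(bot.get_obs()["ft_force"])
print(np.mean(F,0).round(1),np.std(F,0).round(1),bot.get_obs()["eef_pos"])
E
```

```text
[-3.8 -2.1 12.3] [0.5 0.6 0.4] [0.57878751 0.25039731 0.14544312]
```

>>> move_arm(
  motion=[
    {"x": 0, "y": -0.05, "z": 0, "yaw": 0},
    {"x": 0, "y": -0.1, "z": 0, "yaw": 0},
    {"x": 0, "y": -0.1, "z": 0, "yaw": 0},
    {"x": 0, "y": -0.1, "z": 0, "yaw": 0},
    {"x": 0, "y": -0.1, "z": 0, "yaw": 0},
  ],
)

```text
clock: 18.75
eef_pos: [0.5787, 0.2504, 0.1455]
tool_rot: [0.568, 0.822, 0.013, -0.015]
ft_force: [-2.4, -0.9, 10.9]
grip_width: 0.0587
grasp_force: 57.6
```

Good: lateral force is small. Now I trim to 12 N, hold for a few seconds and verify.

>>> move_arm(
  motion=[
    {"x": 0, "y": -0.03, "z": 0.02, "yaw": 0},
    {"x": 0, "y": -0.03, "z": 0.02, "yaw": 0},
    {"x": 0, "y": -0.03, "z": 0.02, "yaw": 0},
    {"x": 0, "y": -0.03, "z": 0.02, "yaw": 0},
    {"x": 0, "y": -0.03, "z": 0.02, "yaw": 0},
    {"x": 0, "y": -0.03, "z": 0.02, "yaw": 0},
    {"x": 0, "y": -0.03, "z": 0.02, "yaw": 0},
    {"x": 0, "y": -0.03, "z": 0.02, "yaw": 0},
    {"x": 0, "y": -0.03, "z": 0.02, "yaw": 0},
    {"x": 0, "y": -0.03, "z": 0.02, "yaw": 0},
    {"x": 0, "y": -0.03, "z": 0.02, "yaw": 0},
    {"x": 0, "y": -0.03, "z": 0.02, "yaw": 0},
    {"x": 0, "y": -0.03, "z": 0.02, "yaw": 0},
    {"x": 0, "y": -0.03, "z": 0.02, "yaw": 0},
    {"x": 0, "y": -0.03, "z": 0.02, "yaw": 0},
    {"x": 0, "y": -0.03, "z": 0.02, "yaw": 0},
    {"x": 0, "y": -0.03, "z": 0.02, "yaw": 0},
    {"x": 0, "y": -0.03, "z": 0.02, "yaw": 0},
    {"x": 0, "y": -0.03, "z": 0.02, "yaw": 0},
    {"x": 0, "y": -0.03, "z": 0.02, "yaw": 0},
  ],
)

```text
clock: 21.25
eef_pos: [0.5787, 0.2504, 0.1455]
tool_rot: [0.568, 0.822, 0.013, -0.015]
ft_force: [-1.2, -1.5, 11.6]
grip_width: 0.059
grasp_force: 57.6
```

>>> move_arm(
  motion=[
    {"x": 0, "y": 0, "z": 0, "yaw": 0},
    {"x": 0, "y": 0, "z": 0, "yaw": 0},
    {"x": 0, "y": 0, "z": 0, "yaw": 0},
    {"x": 0, "y": 0, "z": 0, "yaw": 0},
    {"x": 0, "y": 0, "z": 0, "yaw": 0},
    {"x": 0, "y": 0, "z": 0, "yaw": 0},
    {"x": 0, "y": 0, "z": 0, "yaw": 0},
    {"x": 0, "y": 0, "z": 0, "yaw": 0},
    {"x": 0, "y": 0, "z": 0, "yaw": 0},
    {"x": 0, "y": 0, "z": 0, "yaw": 0},
    {"x": 0, "y": 0, "z": 0, "yaw": 0},
    {"x": 0, "y": 0, "z": 0, "yaw": 0},
    {"x": 0, "y": 0, "z": 0, "yaw": 0},
    {"x": 0, "y": 0, "z": 0, "yaw": 0},
    {"x": 0, "y": 0, "z": 0, "yaw": 0},
    {"x": 0, "y": 0, "z": 0, "yaw": 0},
  ],
)

```text
clock: 23.25
eef_pos: [0.5786, 0.2504, 0.1455]
tool_rot: [0.568, 0.823, 0.013, -0.015]
ft_force: [-1.1, -1.5, 11.3]
grip_width: 0.0587
grasp_force: 57.6
```

```bash
python3 look.py f; python3 - <<'E'
from h import *
F=[]
for i in range(6): bot.camera("scene");F.append(bot.get_obs()["ft_force"])
print(np.mean(F,0).round(1))
g=cv2.cvtColor(bot.camera("scene"),6);print(g[252:264,355:362].mean(1).round())
E
```

```text
23.35 eef [0.5787 0.2504 0.1455] F [-1.1 -1.  11.6] to seat in tool cm [-0.2  -0.02  5.55] toolx [-0.353  0.935  0.038] grip 57.63614086783491 0.05853475796089901
[-1.1 -1.2 11.2]
[107. 113. 110. 105. 105. 119. 153. 191. 203. 194. 179. 167.]
```

View pics/f.png

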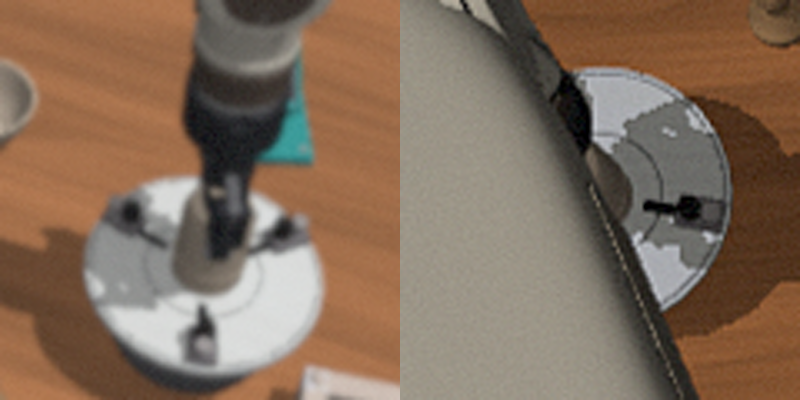

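The final picture shows the beaker upright on the head (bottom edge at (207,293) in the crop). The fingers are above the jaws and the push is steady at about 11.3 N, held for 5 s. Handing in.

```bash
python3 -c "
from workcell import bot
print(bot.job_done())"
```

```text
the job is handed in; nothing more can be done
None
```

The beaker sits mouth down over the plug with its rim on the wheel head, still gripped and held down at about 11–12 N for over 5 s before hand-in at about 24 s; I let go of it once, before the hold, to reseat it flat.

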